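Shuttle the culture dish to the yellow stop

TASK

On the dish shuttle, press the red brake pad in the middle of the carriage down with closed fingertips to free its brake and, keeping it pressed, push the carriage along the rail until it is fully against the yellow stop; then let the pad spring back up and move clear. Do not force the carriage along with the pad up, do not grasp or touch the dish that rides in its tray, and leave the other things on the bench where they are.

Things in the scene. Friction and masses are not known exactly. Their poses are not given: they have to be found in the camera images.
- rail: Straight aluminium rail, 250 long (its x axis), 44 wide, top 26 mm above the bench, on a dark foot plate 100 wide; screwed to the bench. A steel brake strip 8 wide, 38 mm high, runs along it 44 mm from the centre line on the -y side. Origin: middle of its underside on the bench; x runs along the rail, z up. Its place and angle vary from case to case.
- carriage (a joint): Travel of the grey carriage from where it stood at the start (within 16 mm of the rail's middle), m: positive towards the rail's +x. It is to be moved only while the red pad is pressed: with the pad up a friction brake holds it with 15 to 20 N; with the pad down it slides with 1 N or less. It stays where it is left.
- carriage_mid (a point): Centre of the grey carriage, 44 mm above the bench, moving with it; axes as the rail's. Carriage 76 long (rail x), 56 wide; at each end an upright cheek, 8 thick, rises to 60 mm above the bench; between the cheeks is a trough 60 long, open to both sides, with the red pad in its floor. A fingertip that presses the pad can push against the cheek ahead of it.
- pad_top (a point): Centre of the top face of the red ribbed brake pad, flat, 56 (rail x) by 28, in the middle of the carriage, 50 mm above the bench when up, 10 mm below the cheeks' tops; this point lies on the rail's centre line. It sits on a dark lever plate hinged 34 mm from this point on the -y side, so it tilts a little when pressed. It moves with the carriage and the pad.
- pad (a joint): How far the brake pad is pressed down, rad about its hinge: 0 up, 0.17 fully down (its middle then 6 mm lower). Pressed in the middle, a spring resists with up to 10 N at half way and 12 N fully down and returns it. The brake is quite free from about 0.07 on (middle 2.4 mm down).
- stop_yellow: Yellow stop block clamped across the rail, 16 thick along the rail, 60 wide, from the bench foot to 62 mm above the bench. Fixed. It is at one end of the rail in some cases and at the other in others, at varying distances. Origin: on the rail's centre line at bench height, in the middle of its thickness; axes as the rail's. The carriage is against it when carriage_mid is 46 mm from its middle along the rail (8 + 38).
- stop_black: Black stop block of the same shape on the other end of the rail: not the goal. Fixed.
- tray_floor (a point): Centre of the floor of the round white dish tray (98 outside, 90 inside, rim 6 high) on the carriage's +y side, 88 mm from the carriage's centre line; 36 mm above the bench. It moves with the carriage.
- dish: Loose lidded culture dish, clear over beige, 84 in diameter, 16 high, about 50 g, lying in the tray with its top 52 mm above the bench. Origin: centre of its underside. It rides along; not to be touched.
- amber_bottle: Brown bottle with black cap, 58 in diameter, 115 high, loose bystander. Origin: centre of its underside.
- tube_rack: White tube rack, 78 x 146 x 50, loose bystander. Origin: centre of its underside.
- pink_tape: Roll of pink tape, 52 in diameter, 22 high, loose bystander. Origin: centre of its underside.
- blue_marker: White marker pen with blue cap, 134 long, 12 thick, lying, loose bystander. Origin: centre of its underside.
- timer: White lab timer, 47 x 68 x 66, loose bystander. Origin: centre of its underside.

How it is judged (in metres and radians):
On the way, in this order (a step that is already met when the one before it is completed fails the run):
1. the red pad is pressed down with the carriage still where it started (value of joint pad above 0.05 rad and distance of carriage_mid from where it was at the start of the episode below 0.015 m), for 0.05 s.
2. the carriage has come against the yellow stop with the pad still pressed (horizontal distance between carriage_mid and stop_yellow below 0.048 m and value of joint pad above 0.03 rad), for 0.05 s.
At the end, for the whole second after the job is handed in: The carriage stands against the yellow stop (gap under 2 mm) and at rest, the pad is back up (under 0.02 rad), and the dish lies flat and still in its tray (horizontal distance between carriage_mid and stop_yellow below 0.048 m and value of joint pad below 0.02 rad and velocity of joint carriage between -0.005 and 0.005 m/s and horizontal distance between dish and tray_floor below 0.008 m and z of dish in the frame of tray_floor below 0.004 m and angle between dish's own z axis and vertical below 0.1 rad and linear speed of dish below 0.01 m/s); the robot touches nothing.
It fails at once if the carriage is forced along while the pad is up (value of joint pad below 0.015 rad and (velocity of joint carriage above 0.03 m/s or velocity of joint carriage below -0.03 m/s)).
It fails at once if the robot touches the dish (contact force between any of the fingers, the arm and dish above 0.5 N).
It fails at once if the dish is lifted or tipped out of its tray (z of dish in the frame of tray_floor above 0.008 m or angle between dish's own z axis and vertical above 0.2 rad).
It fails at once if a bystander is moved by more than 15 mm (distance of any of amber_bottle, tube_rack, pink_tape, blue_marker, timer from where it was at the start of the episode above 0.015 m).
It also fails if it takes over 32 s, if anything falls off the work surface, if the arm or the gripper's body presses on something with over 40 N, if the wrist force passes 120 N, or if a joint passes its speed limit or range.

ROBOT

A 6-joint arm with a two-finger parallel gripper is mounted at the origin on a cart in front of the work surface, level with it; the furniture and walls round the work are solid. World frame = base frame: x ahead of the robot, y to its left, z up, the work surface at z = 0. Lengths are in mm, angles in rad, forces in N, time in s.
With the tool pointing down it reaches from about 400 to 825 mm from the base axis. Payload 7 kg.
Tool frame: the origin (TCP) lies on the centre line of the jaws, within the pads' length; the fingertips stand 8 mm ahead of it and the grasp point (between the pads) lies 11 mm behind it; z points along the fingers, y is the line along which they close (so a half turn about z gives the same grasp; the last joint's range is limited). The gripper opens to 88 mm and grips with 3 to 60 N. Pads are 19 mm wide; open, the fingers measure 130 mm over their backs; the gripper's body (78 mm by 193 mm) begins 47 mm behind the grasp point.
Start: joints at [-0.847, 0.359, 0.012, 0, -1.224, -0.288], TCP at [284.913, -611.898, 200.661] pointing down, gripper open.
Joint ranges: [-3.07, 3.07], [-1.43, 2.12], [-1.02, 1.25], [-3.03, 1.67], [-3.05, -0], [-3.03, 3.03]. Speed limits (rad/s): [2.39, 2.39, 3.01, 3.14, 3.14, 3.14].

INTERFACE

Orientations are given as a 3x3 rotation matrix whose columns are the frame's x, y, z axes.
In Python, from station import readout, imaging, workorder gives the robot as it stands.
- The arm moves only by the tool drive_tool, never from a script. Its argument "plan" is a list of rows, each a list of 5 numbers: the closure in counts, from 0 (fully open) to 255 (shut), then the shift along the tool's x, y, z in cm, then the turn about the tool's z in degrees. In form: [[claw, dx, dy, dz, roll], ...]. A call has 1 to 8 rows; each row is the pose to reach, as a shift and turn from the pose commanded when the call began, along the tool's axes at that moment; what a row does not reach only later rows make up. A row lasts 1/10 s, in which the tool goes at most 50 mm and 8.59 degrees, less where a joint would pass 70% of its speed; a pose out of reach is approached as far as the arm can. A call with a gripper value outside its range is refused whole. The fingers move at their own pace and stop on an object; "newtons" is the grip in N (left out, the last holds). Time passes only in rows, so rows that repeat a pose let the fingers close. It gives the time, the measured TCP pose, the force, the opening and the grip force at its end, in the units of the state.
- readout.read_state(): the state, without advancing time (a new reading comes with each control period).
- imaging.read_camera(name): name is "side" or "top" or "wrist"; returns (picture, depth): 384x512x3 uint8, red, green, blue; 384x512 float32, mm along the optical axis (not along the pixel's ray), 0 where there is no reading.
- imaging.get_calibration(name): a dict with "camera_matrix" (3x3 intrinsics, pixels), "k1" (the pictures are not rectified: a ray, as slopes to the right and down, at radius r is drawn at 1 + k1 r^2 times it, then the intrinsics apply), "rvec" (rotation vector, rad) and "tvec" (3), from world to camera coordinates, as OpenCV has them. Camera axes: x right, y down, z forward; pixel columns grow to the right and rows downward; lengths in mm; the calibration is good to about 2 mm. A picture is of the moment at which its call begins: read the wrist's pose just before it. get_calibration takes no time and is no camera call; for the wrist camera it gives the pose at the moment of the call.
- workorder.sign_off(): hands the job in; it is judged then, once.
The state is a dict: "time_s": time; "q": joint angles; "joint_vel": joint speeds; "tau": joint torques, N m; "position": TCP position; "tool_rot": TCP orientation; "wrist_force": force on the tool from outside, world axes, zero at the start; "moment": the same for the moment, N m; "gripper_width": finger opening in mm; "finger_force": force on a finger pad.
Only numpy, scipy, OpenCV 4.12 (cv2) and the standard library are available. Lean on these libraries where they do the work, as an engineer would, in place of code of your own. Each camera call takes 0.05 s, during which the arm holds its last target. There are 200 camera calls.

## Working session

There is one attempt and no reset: what is moved stays moved. The work goes in short steps, Python scripts to look and compute and a tool call to move; the robot and the scene stay as the last step left them, time stands still between calls to the robot, and variables do not carry over. Pictures are saved under pics/ and viewed, at most 10 in all, crops included, and the job is handed in when it is done.

Besides the shell and the picture viewer there is one more tool, called after "Request:" as name(argument=value, ...) on one line, values as JSON. drive_tool: Moves the arm, as the interface text tells. Its arguments: {"type":"object","properties":{"plan":{"type":"array","items":{"type":"array","items":{"type":"number"}}},"newtons":{"type":"number"}},"required":["plan"]}

```bash
mkdir -p pics; cat > h.py <<'E'
import numpy as np, cv2
from station import readout, imaging, workorder
def undist(cal,px):
    K=np.array(cal["camera_matrix"],float); px=np.atleast_2d(px).astype(float)
    d=np.array([cal["k1"],0,0,0,0],float)
    return cv2.undistortPoints(px[:,None],K,d)[:,0]
def onplane(cal,px,z):
    s=undist(cal,px); R=cv2.Rodrigues(np.array(cal["rvec"],float))[0]; t=np.array(cal["tvec"],float).ravel()
    d=np.c_[s,np.ones(len(s))]@R; o=-R.T@t
    return o+d*((z-o[2])/d[:,2])[:,None]
def fromdepth(cal,px,dep):
    s=undist(cal,px); R=cv2.Rodrigues(np.array(cal["rvec"],float))[0]; t=np.array(cal["tvec"],float).ravel()
    return (np.c_[s,np.ones(len(s))]*np.asarray(dep)[:,None]-t)@R
E
python3 - <<'E'
from h import *
ims=[]
for n in("top","side"):
    p,d=imaging.read_camera(n); c=imaging.get_calibration(n); np.savez(n,p=p,d=d); ims.append(p)
    cv2.imwrite(f"pics/{n}.png",cv2.resize(p[:,:,::-1],(800,600)))
    R=cv2.Rodrigues(np.array(c["rvec"],float))[0];print(n,-R.T@np.array(c["tvec"]).ravel(),R[2])
    hsv=cv2.cvtColor(p,cv2.COLOR_RGB2HSV)
    for nm,lo,hi in(("red",(0,150,80),(6,255,255)),("red2",(172,150,80),(180,255,255)),("yel",(22,130,100),(35,255,255))):
        m=cv2.inRange(hsv,lo,hi);k,l,s,ce=cv2.connectedComponentsWithStats(m)
        for i in range(1,k):
            if s[i,4]>30:
                ys,xs=np.nonzero((l==i)&(d>0)); P=fromdepth(c,np.c_[xs,ys],d[ys,xs])
                print(nm,s[i],ce[i],np.median(P,0).round(1),P.min(0).round(),P.max(0).round())
s=readout.read_state();print(s["time_s"],s["position"],np.round(s["tool_rot"],3),s["gripper_width"])
E
```

```text
top [ 307.31115903   95.19872907 1269.45250419] [ 0.18143368 -0.01801876 -0.98323809]
red [  34   56   57   73 2762] [61.86821144 91.91781318] [825.7 616.8   9.2] [717. 532.  -1.] [936. 703.  18.]
red [148 179  16  21 194] [155.63402062 189.06701031] [535.6 334.3  50.4] [508. 314.  45.] [564. 356.  59.]
yel [130 146  22  13 109] [140.21100917 152.04587156] [633.9 376.   62.2] [618. 349.  51.] [651. 403.  69.]
side [  -17.84492329 -1058.42062662   913.74396169] [ 0.36127505  0.75342302 -0.5493943 ]
red [247 121  42  18 415] [268.32289157 129.50843373] [814.9 632.5   8.8] [725. 552.   0.] [924. 695.  17.]
0.1 [ 284.68676948 -611.49348923  199.82746875] [[-0.907 -0.422 -0.001]
 [-0.422  0.907  0.001]
 [ 0.     0.002 -1.   ]] 87.37184565322718
```

View pics/top.png

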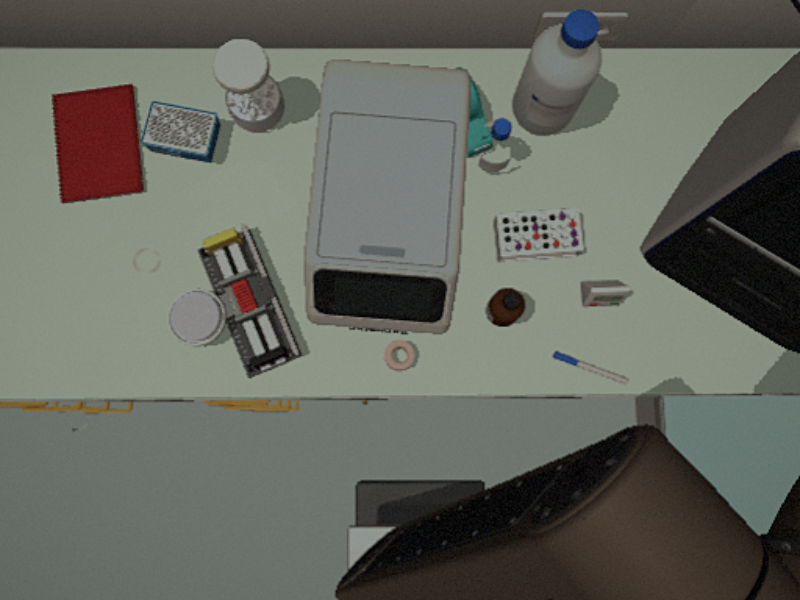

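View pics/side.png

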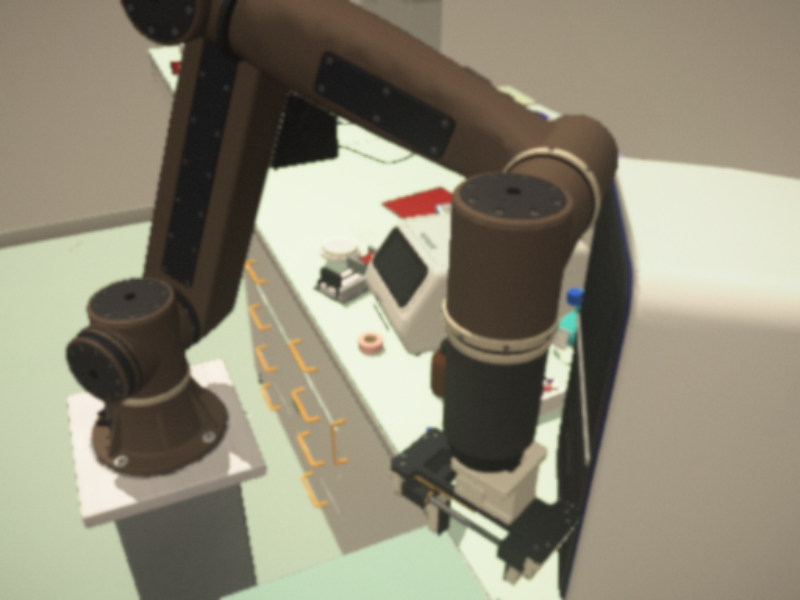

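The top view shows the pad at about (245,295), the yellow stop at the far end at (222,240) and the dish to the left at (197,317). A tall instrument stands right of the rail, from (310,60) to (470,330). The side view is mostly blocked by the arm.

```bash
python3 - <<'E'
from h import *
c=imaging.get_calibration("top"); z=np.load("top.npz"); p,d=z["p"],z["d"]
ys,xs=np.nonzero(d>0); P=fromdepth(c,np.c_[xs,ys],d[ys,xs])
# height map 40 mm cells, max height
for X in range(900,300,-40):
    print(X,[int(np.percentile(q,95)) if len(q:=P[(abs(P[:,0]-X)<20)&(abs(P[:,1]-Y)<20),2])>3 else -99 for Y in range(520,-521,-40)])
hsv=cv2.cvtColor(p,cv2.COLOR_RGB2HSV)
m=cv2.inRange(hsv,(0,150,80),(6,255,255)); m[:, :100]=0; m[:,200:]=0; m[:170]=0;m[215:]=0
q=np.argwhere(m>0)[:,::-1]; W=onplane(c,q.astype(float),50)[:,:2]; r=cv2.minAreaRect(W.astype(np.float32)); print("pad",r,W.mean(0))
m=cv2.inRange(hsv,(20,100,60),(36,255,255)); m[:, :120]=0; m[:,165:]=0; m[:135]=0;m[170:]=0
q=np.argwhere(m>0)[:,::-1]; W=onplane(c,q.astype(float),62)[:,:2]; print("yel",cv2.minAreaRect(W.astype(np.float32)),W.mean(0))
B=P[(P[:,2]>90)&(P[:,1]<330)&(P[:,1]>0)&(P[:,0]<900)&(P[:,0]>300)]
for X in range(440,900,60):
    b=B[abs(B[:,0]-X)<30]; print(X,b[:,1].max() if len(b) else None)
E
```

```text
900 [47, 49, 5, 4, 172, 173, 171, 4, 195, 200, 199, 196, 195, 191, 113, 81, 5, 278, 288, 286, 6, 6, 5, 5, 5, 6, 5]
860 [54, 56, 56, 53, 171, 171, 166, 5, 205, 207, 207, 207, 207, 207, 205, 100, 6, 211, 278, 215, 5, 5, 4, 5, 6, 5, 274]
820 [54, 56, 57, 53, 5, 5, 4, 5, 206, 209, 209, 208, 208, 209, 208, 145, 146, 5, 5, 5, 5, 5, 5, 5, 6, 323, 300]
780 [11, 37, 47, 46, 4, 5, 5, 3, 208, 208, 209, 209, 209, 208, 207, 146, 146, 5, 5, 5, 5, 6, 5, 5, 372, 357, -99]
740 [11, 4, 4, 4, 5, 4, 4, 4, 208, 209, 209, 209, 208, 209, 207, 5, 5, 5, 5, 5, 5, 5, 5, 420, 409, -99, -99]
700 [4, 5, 5, 5, 5, 4, 4, 5, 208, 209, 209, 209, 208, 208, 205, 5, 43, 45, 47, 48, 5, 6, 5, 456, 0, -99, -99]
660 [4, 4, 4, 5, 63, 39, 5, 4, 208, 209, 209, 209, 208, 209, 202, 5, 51, 52, 53, 53, 5, 5, 500, 477, -99, -99, -99]
620 [4, 4, 5, 64, 64, 41, 5, 4, 208, 209, 208, 209, 209, 209, 199, 6, 51, 52, 51, 50, 5, 5, 525, -99, -99, -99, -99]
580 [4, 4, 4, 13, 61, 60, 8, 4, 208, 209, 209, 209, 209, 208, 192, 5, 5, 5, 5, 5, 28, 21, 497, 444, 5, -99, -99]
540 [4, 4, 55, 55, 58, 53, 45, 138, 203, 205, 205, 206, 207, 207, 5, 90, 1
[... 342 characters left out ...]
, 5, 5, 5]
380 [4, 4, 3, 4, 4, 4, 4, 4, 4, 4, 4, 3, 4, 4, 4, 4, 5, 4, 4, 5, 6, 11, 4, 4, 5, 5, 4]
340 [-889, -889, -889, -861, -394, -890, -890, -890, -889, -889, -891, -888, -888, -886, -889, -888, -891, -887, -886, -889, -886, -888, -889, 3, 5, 5, 5]
pad ((535.7207641601562, 334.38507080078125), (55.256874084472656, 26.503419876098633), 23.525854110717773) [535.45286198 334.52128272]
yel ((628.1947021484375, 371.61407470703125), (29.465303421020508, 61.66590118408203), 22.7135009765625) [629.61451636 373.19013659]
440 45.7493726022673
500 224.5949564929225
560 222.05652482620366
620 215.61963809646684
680 211.7215120573232
740 205.42891580864296
800 201.34914362803872
860 329.9499836346209
```

Request:
drive_tool(plan=[[255,0,0,-4,0],[255,0,0,-8,0],[255,-3,3.6,-8,0],[255,-6,7.2,-8,0],[255,-9,10.8,-8,0],[255,-12,14.4,-8,0],[255,-15,18,-8,0],[255,-18,21.6,-8,0]], newtons=20)

```text
time_s: 0.9
position: [356.8, -338.3, 280.4]
tool_rot: [[-0.907, -0.422, -0.0], [-0.422, 0.907, 0.0], [0.0, 0.0, -1.0]]
wrist_force: [1.5, 0.9, -0.9]
gripper_width: 29.1
finger_force: 0.0
```

Request:
drive_tool(plan=[[255,-3,3.6,0,0],[255,-6,7.2,0,0],[255,-9,10.8,0,0],[255,-12,14.4,0,0],[255,-15,18,0,0],[255,-18,21.6,0,0],[255,-21,25.2,0,0],[255,-24,28.8,0,0]])

```text
time_s: 1.7
position: [452.7, 24.3, 280.8]
tool_rot: [[-0.906, -0.423, 0.0], [-0.423, 0.906, 0.0], [-0.0, 0.0, -1.0]]
wrist_force: [2.5, -0.7, 0.4]
gripper_width: 0.6
finger_force: 0.0
```

Request:
drive_tool(plan=[[255,-3,3.6,0,0],[255,-6,7.2,0,0],[255,-9,10.8,0,0],[255,-12,14.4,0,0],[255,-15,18,0,0],[255,-18,21.6,0,0],[255,-20.7,24.9,0,0],[255,-20.7,24.9,0,0]])

```text
time_s: 2.5
position: [535.6, 339.5, 278.0]
tool_rot: [[-0.905, -0.424, -0.002], [-0.424, 0.905, -0.002], [0.003, -0.001, -1.0]]
wrist_force: [0.1, -1.2, 0.3]
gripper_width: 0.3
finger_force: 0.0
```

Request:
drive_tool(plan=[[255,0,0,0,-8],[255,0,0,0,-16],[255,0,0,0,-24],[255,0,0,0,-32],[255,0,0,0,-40],[255,0,0,0,-48],[255,0,0,0,-56],[255,0,0,0,-64]])

```text
time_s: 3.3
position: [535.2, 334.9, 280.3]
tool_rot: [[-0.013, -1.0, -0.001], [-1.0, 0.013, -0.0], [0.0, 0.001, -1.0]]
wrist_force: [0.3, 0.6, -0.1]
gripper_width: 0.2
finger_force: 0.0
```

Request:
drive_tool(plan=[[255,0,0,0,-8],[255,0,0,0,-16],[255,0,0,0,-24.2],[255,0,0,0,-24.2],[255,0,0,0,-24.2]])

```text
time_s: 3.8
position: [535.3, 335.1, 280.5]
tool_rot: [[0.389, -0.921, -0.0], [-0.921, -0.389, -0.0], [0.0, 0.0, -1.0]]
wrist_force: [-0.4, 0.2, 0.1]
gripper_width: 0.6
finger_force: 0.0
```

```bash
python3 - <<'E'
from h import *
s=readout.read_state();print(s["time_s"],s["position"],np.round(s["tool_rot"],3),np.round(s["q"],2))
c=imaging.get_calibration("wrist"); p,d=imaging.read_camera("wrist"); np.savez("w1",p=p,d=d)
cv2.imwrite("pics/w1.png",cv2.resize(p[:,:,::-1],(800,600)))
hsv=cv2.cvtColor(p,cv2.COLOR_RGB2HSV)
for nm,rs,z in(("red",[((0,130,60),(6,255,255)),((174,130,60),(180,255,255))],50),("yel",[((20,100,60),(36,255,255))],62)):
    m=sum(cv2.inRange(hsv,*r) for r in rs);k,l,st,ce=cv2.connectedComponentsWithStats(m)
    for i in range(1,k):
        if st[i,4]>150:
            q=np.argwhere(l==i)[:,::-1].astype(float); W=onplane(c,q,z)[:,:2]
            print(nm,st[i],cv2.minAreaRect(W.astype(np.float32)))
E
```

```text
3.8 [535.28022525 335.08400153 280.49730966] [[ 0.389 -0.921 -0.   ]
 [-0.921 -0.389 -0.   ]
 [ 0.     0.    -1.   ]] [ 0.87  0.25  0.04 -0.   -1.36 -0.47]
red [ 238  152   45   23 1007] ((537.0869750976562, 336.8908386230469), (54.59314727783203, 27.41790771484375), 22.89801025390625)
red [   0  208   80   38 2151] ((773.2612915039062, 540.1162719726562), (110.26541137695312, 52.822509765625), 11.174117088317871)
red [   3  275   72   30 1806] ((752.326904296875, 622.4110107421875), (105.23175811767578, 44.95708084106445), 22.886003494262695)
yel [164 137  24  54 956] ((631.240966796875, 375.6211242675781), (26.385602951049805, 64.43150329589844), 22.734580993652344)
```

View pics/w1.png

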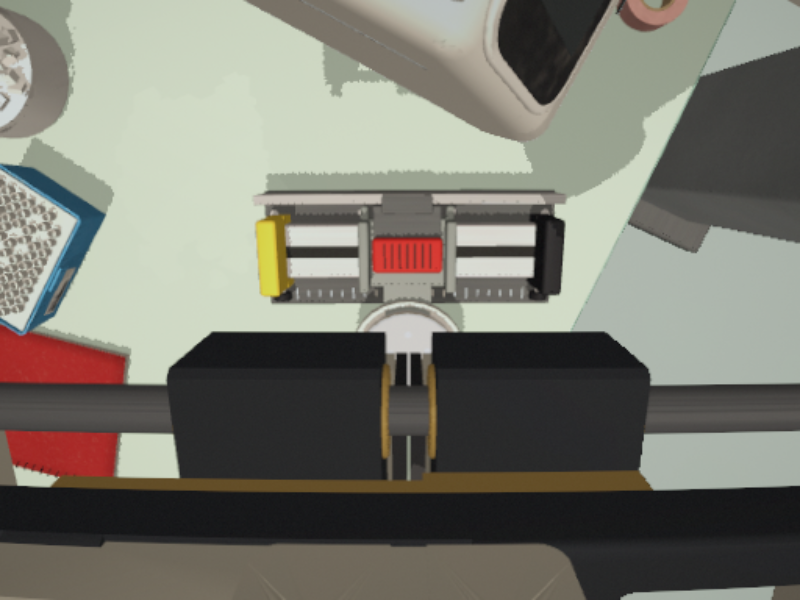

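The wrist view shows the pad at (408,255), between the cheeks. The yellow stop is at (270,255) and the dish at (408,325). The closed fingers are lined up with the rail, and the pad is at about (537, 336.5). I'll descend next.

Request:
drive_tool(plan=[[255,-0.05,-0.2,4.5,0],[255,-0.05,-0.2,9,0],[255,-0.05,-0.2,13,0],[255,-0.05,-0.2,16,0],[255,-0.05,-0.2,18.5,0],[255,-0.05,-0.2,20,0],[255,-0.05,-0.2,20.5,0],[255,-0.05,-0.2,20.5,0]])

```text
time_s: 4.65
position: [536.9, 336.4, 75.2]
tool_rot: [[0.392, -0.92, -0.001], [-0.92, -0.392, -0.001], [0.001, 0.001, -1.0]]
wrist_force: [0.0, 0.0, 0.4]
gripper_width: 0.6
finger_force: 0.0
```

```bash
python3 - <<'E'
from h import *
s=readout.read_state();print(s["time_s"],s["position"],np.round(s["wrist_force"],1))
c=imaging.get_calibration("wrist"); p,d=imaging.read_camera("wrist"); t,_=imaging.read_camera("top")
a=cv2.resize(p[150:384,100:412,::-1],(780,585));b=cv2.resize(t[130:250,80:240,::-1],(780,585))
cv2.imwrite("pics/w2.png",np.hstack([cv2.resize(a,(400,300)),cv2.resize(b,(400,300))]))
E
```

```text
4.65 [536.90546097 336.3879069   75.16715819] [0.  0.  0.4]
```

View pics/w2.png

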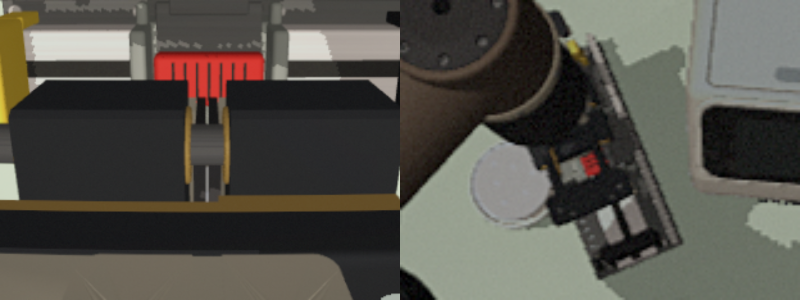

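The fingers at about column 207 are centred on the pad, which spans columns 155–263. I'll press down now.

Request:
drive_tool(plan=[[255,0,0,0.8,0],[255,0,0,1.4,0],[255,0,0,1.8,0],[255,0,0,2.0,0],[255,0,0,2.1,0],[255,0,0,2.1,0],[255,0,0,2.1,0]])

```text
time_s: 5.45
position: [537.2, 336.7, 54.8]
tool_rot: [[0.393, -0.919, 0.0], [-0.919, -0.393, 0.0], [-0.0, -0.0, -1.0]]
wrist_force: [0.1, 0.2, 0.3]
gripper_width: 0.2
finger_force: 0.0
```

Request:
drive_tool(plan=[[255,0,0,0.1,0],[255,0,0,0.2,0],[255,0,0,0.3,0],[255,0,0,0.3,0]])

```text
time_s: 5.85
position: [537.0, 336.6, 51.5]
tool_rot: [[0.393, -0.919, -0.0], [-0.919, -0.393, -0.0], [0.0, 0.0, -1.0]]
wrist_force: [-0.4, 0.5, -0.3]
gripper_width: 0.4
finger_force: 0.0
```

```bash
python3 - <<'E'
from h import *
p,d=imaging.read_camera("wrist")
for i in range(3):
    s=readout.read_state();print(s["time_s"],s["position"],np.round(s["wrist_force"],1))
    imaging.read_camera("top")
cv2.imwrite("pics/w3.png",cv2.resize(p[150:384,100:412,::-1],(780,585)))
E
```

```text
5.9 [537.03695685 336.58028559  51.5613182 ] [ 0.1  0.3 -0.5]
5.95 [537.05768766 336.62466228  51.62665452] [-0.5  0.2 -0.5]
6.0 [537.11140561 336.63116976  51.66920045] [-0.8 -0.3  0. ]
```

View pics/w3.png

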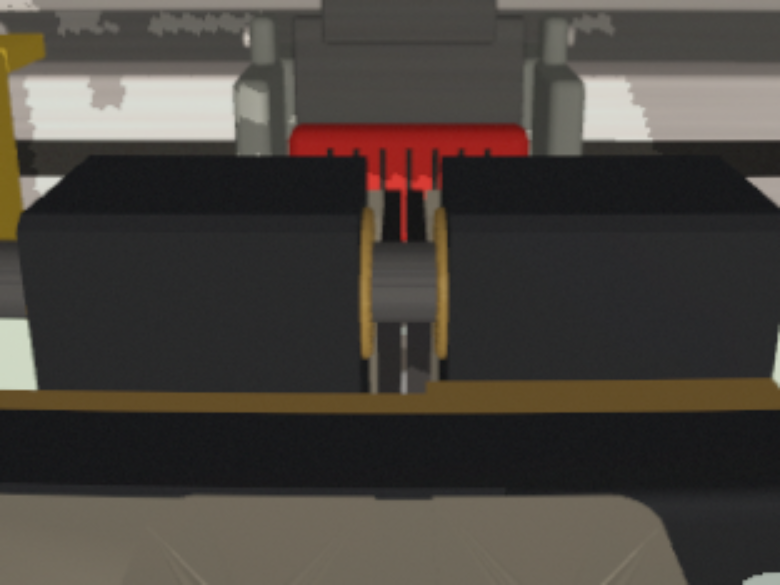

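The red pad shows at rows 125–190, with the fingertips in front of it, but there is no force. I'll check the geometry with projection and depth.

```bash
python3 - <<'E'
from h import *
s=readout.read_state(); T=np.array(s["position"]);R=np.array(s["tool_rot"])
c=imaging.get_calibration("wrist"); p,d=imaging.read_camera("wrist"); np.savez("w3",p=p,d=d)
Rc=cv2.Rodrigues(np.array(c["rvec"],float))[0]; print("cam",-Rc.T@np.array(c["tvec"]).ravel(),"axis",Rc[2])
pts=np.array([T+R@[x,y,8] for x in(-9.5,9.5) for y in(-10,0,10)])
px,_=cv2.projectPoints(pts,np.array(c["rvec"],float),np.array(c["tvec"],float),np.array(c["camera_matrix"],float),np.array([c["k1"],0,0,0.]))
print(px[:,0].round(1))
# column profile down the middle, in rail frame relative to TCP
for u in (250,255,261,265,272):
    v=np.arange(190,262,4); q=np.c_[np.full(len(v),u),v]; P=fromdepth(c,q,d[v,u]); L=(P-T)@R
    print(u,[(int(a),*np.round(l,0).astype(int),*p[a,u]) for a,l in zip(v,L)])
E
```

```text
cam [563.74282232 277.31988076 235.57420491] axis [-0.09676217  0.2259118  -0.96933015]
[[246.4 235.3]
 [263.  235.3]
 [279.6 235.3]
 [246.1 205.1]
 [263.  205.1]
 [280.  205.1]]
250 [(190, np.int64(18), np.int64(-8), np.int64(10), np.uint8(75), np.uint8(73), np.uint8(69)), (194, np.int64(16), np.int64(-8), np.int64(11), np.uint8(73), np.uint8(71), np.uint8(67)), (198, np.int64(13), np.int64(-8), np.int64(10), np.uint8(72), np.uint8(71), np.uint8(67)), (202, np.int64(13), np.int64(-8), np.int64(4), np.uint8(132), np.uint8(24), np.uint8(22)), (206, np.int64(11), np.int64(-7), np.int64(2), np.uint8(157), np.uint8(32), np.uint8(29)), (210, np.int64(8), np.int64(-8), np.int64(2), np.uint8(162), np.uint8(35), np.uint8(30)), (214, np.int64(6), np.int64(-8), np.int64(3), np.uint8(160), np.uint8(33), np.uint8(29)), (218, np.int64(4), np.int64(-8), np.int64(1), np.uint8(161), np.uint8(36), np.uint8(31)), (222, np.int64(1), np.int64(-8), np.int64(2), np.uint8(216), np.uint8(60), np.uint8(52)), (226, np.int64(10), np.int64(-6), np.int64(-31), np.uint8(142), np.uint8(101), np.uint8(88)), (230, n
[... 6595 characters left out ...]
.int64(-37), np.uint8(115), np.uint8(108), np.uint8(95)), (234, np.int64(11), np.int64(4), np.int64(-42), np.uint8(115), np.uint8(108), np.uint8(94)), (238, np.int64(10), np.int64(4), np.int64(-44), np.uint8(108), np.uint8(100), np.uint8(85)), (242, np.int64(8), np.int64(4), np.int64(-46), np.uint8(108), np.uint8(99), np.uint8(82)), (246, np.int64(6), np.int64(4), np.int64(-44), np.uint8(84), np.uint8(77), np.uint8(66)), (250, np.int64(31), np.int64(2), np.int64(-106), np.uint8(54), np.uint8(53), np.uint8(52)), (254, np.int64(30), np.int64(2), np.int64(-107), np.uint8(71), np.uint8(69), np.uint8(66)), (258, np.int64(30), np.int64(1), np.int64(-109), np.uint8(80), np.uint8(78), np.uint8(76))]
```

```bash
python3 - <<'E'
from h import *
s=readout.read_state(); T=np.array(s["position"]);R=np.array(s["tool_rot"])
c=imaging.get_calibration("wrist"); z=np.load("w3.npz"); d=z["d"]
ys,xs=np.nonzero(d>0); L=(fromdepth(c,np.c_[xs,ys],d[ys,xs])-T)@R
g=L[(L[:,2]<-9)&(abs(L[:,0])<60)]
for a,b in((-120,-60),(-60,-20),(-20,-9),(-9,9),(9,20),(20,60),(60,120)):
    k=g[(g[:,1]>a)&(g[:,1]<b)]
    print(a,b,len(k),np.percentile(k[:,2],[50,95,99,100]).round() if len(k) else "",np.percentile(k[:,0],[0,5,50,95,100]).round() if len(k) else "")
E
```

```text
-120 -60 2588 [-11.  -9.  -9.  -9.] [-29.  -6.  18.  31.  32.]
-60 -20 20698 [-125. -107.  -99.   -9.] [12. 22. 25. 38. 39.]
-20 -9 9020 [-117. -105.  -99.  -96.] [20. 22. 25. 38. 39.]
-9 9 14644 [-119.  -72.  -35.  -25.] [-8.  9. 25. 38. 39.]
9 20 8704 [-116. -105.  -99.  -96.] [17. 22. 25. 38. 39.]
20 60 17277 [-125. -106.  -99.   -9.] [-2. 19. 25. 38. 39.]
60 120 1954 [-10.  -9.  -9.  -9.] [-30. -21.  11.  30.  32.]
```

The images put the real fingertips about 30 mm above the pad, so the reported TCP is about 37 mm too far ahead. I'll descend further, guarded by the force reading.

Request:
drive_tool(plan=[[255,0,0,0.8,0],[255,0,0,1.5,0],[255,0,0,2.0,0],[255,0,0,2.2,0],[255,0,0,2.2,0]])

```text
time_s: 6.6
position: [536.9, 336.4, 29.0]
tool_rot: [[0.393, -0.919, -0.001], [-0.919, -0.393, -0.001], [0.0, 0.001, -1.0]]
wrist_force: [0.6, -0.6, -0.1]
gripper_width: 0.3
finger_force: 0.0
```

```bash
python3 - <<'E'
from h import *
s=readout.read_state(); T=np.array(s["position"]);R=np.array(s["tool_rot"]);print(T,s["wrist_force"])
c=imaging.get_calibration("wrist"); p,d=imaging.read_camera("wrist")
for u in (255,261,268):
    v=np.arange(180,250,5); P=fromdepth(c,np.c_[np.full(len(v),u),v],d[v,u]); L=(P-T)@R
    print(u,[(int(a),int(l[0]),int(l[2]),int(w[2]),int(p[a,u,0])) for a,l,w in zip(v,L,P)])
E
```

```text
[536.85273946 336.37426449  28.99123192] [ 0.59136064 -0.64212136 -0.07805622]
255 [(180, 29, -13, 42, 74), (185, 26, -12, 41, 76), (190, 23, -13, 42, 72), (195, 21, -13, 42, 73), (200, 18, -14, 43, 72), (205, 15, -12, 41, 72), (210, 12, -13, 42, 80), (215, 12, -19, 48, 141), (220, 9, -20, 49, 160), (225, 9, -26, 55, 118), (230, 9, -33, 62, 23), (235, 9, -39, 68, 23), (240, 9, -46, 75, 25), (245, 8, -49, 78, 22)]
261 [(180, 29, -13, 42, 74), (185, 26, -13, 42, 76), (190, 23, -12, 41, 74), (195, 21, -12, 41, 72), (200, 18, -13, 42, 73), (205, 15, -12, 41, 74), (210, 12, -12, 41, 79), (215, 12, -20, 49, 141), (220, 9, -20, 49, 160), (225, 7, -20, 49, 144), (230, 4, -20, 49, 121), (235, 1, -20, 49, 121), (240, -1, -19, 48, 121), (245, -3, -21, 50, 120)]
268 [(180, 29, -13, 42, 73), (185, 26, -12, 41, 75), (190, 23, -12, 41, 73), (195, 21, -13, 42, 72), (200, 18, -13, 42, 73), (205, 15, -13, 42, 75), (210, 12, -13, 42, 78), (215, 12, -19, 48, 141), (220, 9, -20, 49, 160), (225, 9, -25, 54, 126), (230, 8, -32, 61, 23), (235, 8, -39, 68, 22), (240, 9, -45, 74, 24), (245, 9, -51, 80, 20)]
```

Request:
drive_tool(plan=[[255,0,0,0.3,0],[255,0,0,0.5,0],[255,0,0,0.6,0],[255,0,0,0.7,0],[255,0,0,0.8,0],[255,0,0,0.8,0]])

```text
time_s: 7.25
position: [537.4, 337.4, 22.9]
tool_rot: [[0.394, -0.919, 0.001], [-0.919, -0.394, 0.001], [-0.001, -0.002, -1.0]]
wrist_force: [-3.8, 0.5, 10.7]
gripper_width: 0.5
finger_force: 4.7
```

Request:
drive_tool(plan=[[255,0,0,0.1,0],[255,0,0,0.15,0],[255,0,0,0.15,0]])

```text
time_s: 7.55
position: [538.5, 338.1, 22.3]
tool_rot: [[0.394, -0.919, 0.003], [-0.919, -0.394, 0.002], [-0.001, -0.004, -1.0]]
wrist_force: [-2.0, 1.2, 11.8]
gripper_width: 0.4
finger_force: 5.9
```

```bash
python3 - <<'E'
from h import *
s=readout.read_state(); T=np.array(s["position"]);R=np.array(s["tool_rot"]);print(T,s["wrist_force"])
c=imaging.get_calibration("wrist"); p,d=imaging.read_camera("wrist"); np.savez("w5",p=p,d=d)
hsv=cv2.cvtColor(p,cv2.COLOR_RGB2HSV); m=cv2.inRange(hsv,(0,130,50),(6,255,255)); m[:, :180]=0; m[:,340:]=0
ys,xs=np.nonzero((m>0)&(d>0)); P=fromdepth(c,np.c_[xs,ys],d[ys,xs]); L=(P-T)@R
print(len(P)); 
for a in range(-15,16,3):
    k=abs(L[:,0]-a)<1.5
    if k.sum()>5: print(a,P[k,2].mean().round(1),L[k,1].min().round(),L[k,1].max().round())
E
```

```text
[538.49688899 338.06981402  22.33037851] [-2.01108706  1.22270026 11.76716704]
466
0 47.7 -1.0 -1.0
3 47.7 -1.0 -1.0
6 47.8 -1.0 -1.0
9 50.5 -8.0 6.0
12 46.7 -8.0 6.0
15 44.2 -8.0 6.0
```

Request:
drive_tool(plan=[[255,0,0,0.1,0],[255,0,0,0.2,0],[255,0,0,0.2,0],[255,0,0,0.2,0]])

```text
time_s: 8.0
position: [539.3, 338.8, 21.0]
tool_rot: [[0.395, -0.919, 0.005], [-0.919, -0.395, 0.004], [-0.002, -0.006, -1.0]]
wrist_force: [-0.8, 1.9, 14.1]
gripper_width: 0.5
finger_force: 6.9
```

Request:
drive_tool(plan=[[255,0,-0.2,0,0],[255,0,-0.5,0,0],[255,0,-0.9,0,0],[255,0,-1.3,0,0],[255,0,-1.7,0,0],[255,0,-2.1,0,0],[255,0,-2.5,0,0],[255,0,-2.5,0,0]])

```text
time_s: 8.8
position: [562.9, 348.9, 21.2]
tool_rot: [[0.395, -0.919, 0.005], [-0.919, -0.395, 0.004], [-0.002, -0.007, -1.0]]
wrist_force: [0.5, 1.3, 13.4]
gripper_width: 0.2
finger_force: 6.8
```

```bash
python3 - <<'E'
from h import *
s=readout.read_state(); T=np.array(s["position"]);print(T,s["wrist_force"])
p,d=imaging.read_camera("wrist"); t,_=imaging.read_camera("top")
a=p[60:300,100:420,::-1];b=t[130:250,80:240,::-1]
cv2.imwrite("pics/w6.png",np.hstack([cv2.resize(a,(400,300)),cv2.resize(b,(400,300))]))
E
```

```text
[562.87375799 348.87454315  21.2042976 ] [ 0.49634585  1.26010232 13.40267288]
```

View pics/w6.png

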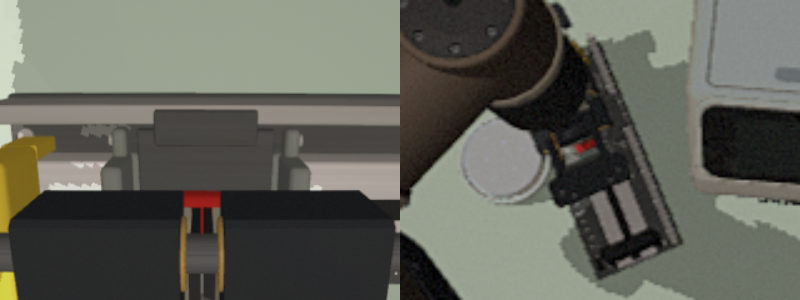

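The carriage has followed the fingers: its cheeks are centred on column 206 and the fingers on 203. About 33 mm remains.

Request:
drive_tool(plan=[[255,0,-0.3,0,0],[255,0,-0.8,0,0],[255,0,-1.3,0,0],[255,0,-1.8,0,0],[255,0,-2.3,0,0],[255,0,-2.6,0,0],[255,0,-2.8,0,0],[255,0,-3.0,0,0]])

```text
time_s: 9.7
position: [590.0, 360.4, 21.3]
tool_rot: [[0.395, -0.919, 0.005], [-0.919, -0.395, 0.004], [-0.001, -0.006, -1.0]]
wrist_force: [-0.8, 1.3, 13.3]
gripper_width: 0.3
finger_force: 6.9
```

Request:
drive_tool(plan=[[255,0,-0.2,0,0],[255,0,-0.4,0,0],[255,0,-0.6,0,0],[255,0,-0.8,0,0],[255,0,-0.8,0,0]])

```text
time_s: 10.2
position: [594.4, 362.4, 20.2]
tool_rot: [[0.394, -0.919, 0.0], [-0.919, -0.394, 0.001], [-0.001, -0.001, -1.0]]
wrist_force: [-10.0, 1.4, 16.4]
gripper_width: 0.2
finger_force: 7.9
```

```bash
python3 - <<'E'
from h import *
s=readout.read_state(); T=np.array(s["position"]);print(T,s["wrist_force"])
p,d=imaging.read_camera("wrist"); t,_=imaging.read_camera("top")
a=p[60:300,60:380,::-1];b=t[130:250,80:240,::-1]
cv2.imwrite("pics/w7.png",np.hstack([cv2.resize(a,(400,300)),cv2.resize(b,(400,300))]))
E
```

```text
[594.42575031 362.44953267  20.22034591] [-9.95381153  1.42699995 16.4023905 ]
```

View pics/w7.png

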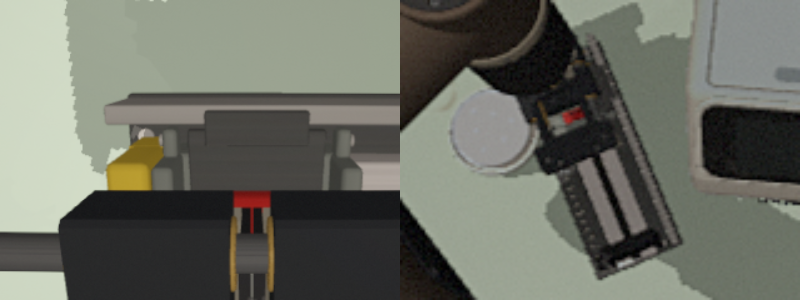

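The cheek is now against the yellow stop, and about 10 N pushes back along the rail. I'll lift straight up.

Request:
drive_tool(plan=[[255,0,0,-0.3,0],[255,0,0,-0.7,0],[255,0,0,-1.2,0],[255,0,0,-2.2,0],[255,0,0,-5,0],[255,0,0,-9,0],[255,0,0,-14,0],[255,0,0,-19,0]])

```text
time_s: 11.1
position: [594.8, 361.0, 210.1]
tool_rot: [[0.393, -0.919, -0.0], [-0.919, -0.393, -0.001], [0.0, 0.001, -1.0]]
wrist_force: [1.4, 1.8, -0.6]
gripper_width: 0.3
finger_force: 0.0
```

Request:
drive_tool(plan=[[255,0,0,-4,0],[255,0,0,-6,0],[255,0,0,-6,0]])

```text
time_s: 11.4
position: [596.5, 362.2, 273.3]
tool_rot: [[0.393, -0.919, 0.006], [-0.919, -0.393, 0.005], [-0.002, -0.007, -1.0]]
wrist_force: [0.6, 0.7, 0.2]
gripper_width: 0.4
finger_force: 0.0
```

```bash
python3 - <<'E'
from h import *
s=readout.read_state(); T=np.array(s["position"]);R=np.array(s["tool_rot"]);print(s["time_s"],T,s["wrist_force"],s["joint_vel"])
c=imaging.get_calibration("wrist"); p,d=imaging.read_camera("wrist")
hsv=cv2.cvtColor(p,cv2.COLOR_RGB2HSV)
m=cv2.inRange(hsv,(0,130,50),(6,255,255)); m[:,:190]=0; m[:,340:]=0
ys,xs=np.nonzero((m>0)&(d>0));P=fromdepth(c,np.c_[xs,ys],d[ys,xs]); print(np.median(P,0),cv2.minAreaRect(onplane(c,np.c_[xs,ys],50)[:,:2].astype(np.float32)))
cv2.imwrite("pics/w8.png",cv2.resize(p[:,:,::-1],(800,600)))
E
```

```text
11.4 [596.50093604 362.15376379 273.32512567] [0.6137235  0.68086484 0.22313515] [-0.00040222  0.0347415  -0.07253301 -0.02347023  0.04452487  0.00129892]
[594.15429299 361.32984072  49.65633788] ((594.0049438476562, 361.3975830078125), (54.81815719604492, 26.956104278564453), 23.219711303710938)
```

View pics/w8.png

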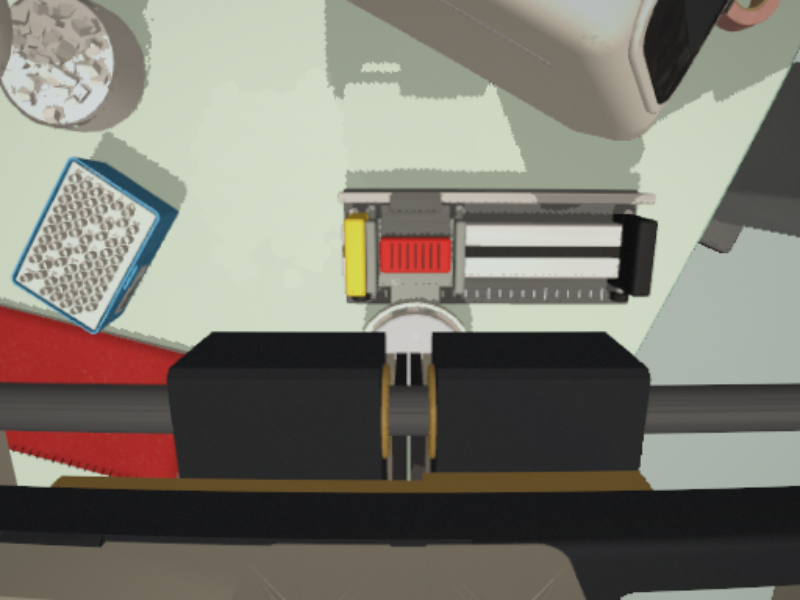

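The picture shows the pad back up at (415,255), with its top at 49.7 mm. The carriage sits against the yellow stop with no visible gap at column 366, and the dish is still in its tray.

```bash
python3 -c "
from station import workorder
print(workorder.sign_off())"
```

```text
the job is handed in; nothing more can be done
None
```

The job is handed in; the last look showed the carriage moved about 62 mm with the pad pressed and now against the yellow stop with no visible gap, the pad back up, the dish in its tray and the arm clear, but sign-off gave no verdict.

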